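# Set the paper stop of a printer cassette to its marked notch

### The arm

A 6-joint arm with a two-finger parallel gripper is mounted at the origin on the work surface. World frame = base frame: x ahead of the robot, y to its left, z up, the work surface at z = 0. Lengths are in mm, angles in rad, forces in N, time in s.
With the tool pointing down it reaches from about 300 to 775 mm from the base axis. Payload 14.6 kg.
Tool frame: the origin (TCP) lies between the finger pads; the fingertips stand 8 mm ahead of it and the grasp point (between the pads) lies 11 mm behind it; z points along the fingers, y is the direction in which the jaws open and shut (so a half turn about z gives the same grasp; the last joint's range is limited). The gripper opens to 94 mm and grips with 3 to 60 N. Pads are 16 mm wide; open, the fingers measure 119 mm over their backs; the gripper's body (75 mm by 177 mm) begins 78 mm behind the grasp point.
Start: joints at [1.231, 0.3, 1.521, -0, 1.321, -0.067], TCP at [148.183, 529.651, 174.346] pointing down, gripper open.
Joint ranges: [-3.03, 3.03], [-0.79, 2.21], [0.23, 2.52], [-1.04, 4.18], [0, 3.07], [-2.55, 2.55]. Speed limits (rad/s): [2.22, 2.22, 2.57, 3.14, 3.14, 3.14].

### API

Orientations are given as [roll, pitch, yaw] about the fixed x, y, z axes, in that order (R = Rz(yaw) Ry(pitch) Rx(roll)).
In Python, from cell import manip gives the robot as it stands. The module is installed in compiled form; this text tells all that it offers.
- The arm moves only by the tool send_rows, never from a script. Its argument "series" is a list that holds one entry, the list of rows, each a list of 5 numbers: the opening, from 0 (shut) to 1 (fully open), then the shift along the tool's x, y, z in mm, then the turn about the tool's z in degrees. In form: [[[gripper, dx, dy, dz, roll], ...]]. A call has 1 to 10 rows; each row is the pose to reach, as a shift and turn from the pose commanded when the call began, along the tool's axes at that moment; what a row does not reach only later rows make up. A row lasts 1/10 s, in which the tool goes at most 50 mm and 8.59 degrees, less where a joint would pass 70% of its speed; a pose out of reach is approached as far as the arm can. A call with a gripper value outside its range is refused whole. The fingers move at their own pace and stop on an object; "newtons" is the grip in N (left out, the last holds). Time passes only in rows, so rows that repeat a pose let the fingers close. It gives the time, the measured TCP pose, the force and the opening at its end, in the units of the state.
- manip.read_state(): the state, without advancing time (a new reading comes with each control period).
- manip.camera(name): name is "scene" or "side" or "wrist"; returns a dict with "img" (400x640x3 uint8, red, green, blue), "vfov" (degrees; the focal length in pixels is half the picture's height over the tangent of half this angle, whatever the lens; pixels are square), "cx", "cy" (the principal point, pixels), "pose" (4x4, takes a point from camera to world coordinates); the wrist camera has in their place "T_tool_cam" (4x4, takes a point from camera to tool coordinates, whose origin is the TCP and whose axes are the flange's). Camera axes: x right, y down, z forward; pixel columns grow to the right and rows downward; lengths in mm; the calibration is good to about 2 mm. The wrist camera is an equidistant fisheye: a pixel r from the principal point sees the ray r / f radians off the axis. A picture is of the moment at which its call begins: read the wrist's pose just before it. There is no depth.
- manip.sign_off(): hands the job in, once; it reports no verdict.
Trained networks look in a picture, given as the dict that the camera call returned (one of the last four; its "shot" number tells which), for a name from the list of things; names that differ only in an ending like _2 or _b are one class to them, and where a whole thing is asked for, a point or a joint stands for the part that bears it (a point fixed in the world has none). Each returns a list of dicts, best first, with "conf" (0 to 1); they miss things now and then, are a little off and sometimes report something else, mostly with a low value. They report only what shows in the picture. A call takes as long as a camera call.
- manip.find_in(target, picture): "rect" ([left, top, width, height] in pixels, round what is visible of it).
- manip.silhouettes(target, picture): "pixels" (400x640 bool, what is visible of it) and "rect" ([left, top, width, height] in pixels, round what is visible of it).
The state is a dict: "clock": time; "joints": joint angles; "qd": joint speeds; "effort": joint torques, N m; "eef_pos": TCP position; "eef_rot": TCP orientation; "wrist_force": force on the tool from outside, world axes, zero at the start; "moment": the same for the moment, N m; "finger_gap": finger opening in mm.
Only numpy, scipy, OpenCV 4.12 (cv2) and the standard library are available. Lean on these libraries where they do the work, as an engineer would, in place of code of your own. Each camera call takes 0.05 s, during which the arm holds its last target. There are 200 camera calls.

### The job

Push the blue paper stop along its rail in the open printer cassette until it clicks into the notch beside the green tab, and leave it resting there; it may have to ride through other notches on the way. Only push the stop, do not pinch it between the fingers, and leave the loose parts in and around the cassette where they are.

Things in the scene. Friction and masses are not known exactly. Their poses are not given: they have to be found in the camera images.
- cassette: Open paper cassette, dark grey tray fixed to the table, 300 mm (its x) by 400 mm (its y), walls 5 mm thick and 55 mm high, inner floor 5 mm above the table, beige front panel 65 mm high outside its +y wall. Origin: centre of the underside, z up. The stop's rail runs along y at x = -30 mm; its notches are at y = -35, +5 and +45 mm, each level with a coloured tab at x = 66 mm.
- rail_mid (a point): Middle of the rail's top, 10 mm above the table: a pale strip 40 by 250 mm on the cassette's floor. Notch: the gap in a pair of 3 mm high dark ridges. Plain sliding takes about 1 N, riding onto a ridge about 5 to 9 N from 12 mm before a notch; some 6 mm before it a sprung ball drops in: the force dips to nil and the stop jumps ahead by itself. In a notch: under 1 mm of play, 5 to 9 N to leave.
- stop (a joint): Travel of the blue stop along the cassette's +y, in m, 0 to 0.17. At 0 the stop stands at cassette y = -100 mm. It starts between 0 and 0.035, before all the notches (at 0.065, 0.105 and 0.145), so it must be pushed towards the cassette's +y. It stays where it is left and cannot be lifted off.
- stop_push (a point): Middle of the face of the stop that is to be pushed (towards the cassette's -y), 50 mm above the table. The stop is an upright blue plate 90 mm wide (cassette x), 10 mm thick, its top 68 mm above the table; its foot reaches 15 mm each way from the plate's middle, up to 25 mm above the table. The tray is clear for 70 mm or more behind this face.
- stop_pointer (a point): Tip of the stop's white pointer arm, which reaches 90 mm from the stop's middle towards the cassette's +x, 20 mm above the table, just over the tabs' inner ends. In line (along the cassette's y) with the middle of the tab whose notch the stop is in.
- green_tab: Green tab, 22 mm (its x) by 12 mm (its y) by 5 mm, fixed beside one of the three notches, its underside 10 mm above the table. Origin: centre of the underside. Axes parallel to the cassette's. Its origin is level, along the cassette's y, with the notch to use.
- orange_tab: Orange tab, same size, beside another notch (not the one to use).
- white_tab: White tab, same size, beside another notch (not the one to use).
- stop_near: The half of the stop's blue plate and foot on the pushed side (cassette -y). Origin on the cassette's underside level, under the middle of the stop.
- stop_far: The other half, on the cassette's +y side. Same origin.
- gear: Loose white gear, 40 mm across, 16 mm high, lying in the cassette beyond the tabs; leave alone. Origin: centre of the underside.
- pad_holder: Loose dark friction-pad holder, 28 by 50 by 13 mm, lying in the cassette beyond the tabs; leave alone. Origin: centre of the underside.
- screw_pot: Steel screw bowl, 70 mm across, 45 mm high, on the table; leave alone. Origin: centre of the underside.
- screwdriver: Red-handled screwdriver lying on the table; leave alone.
- board: Green circuit board, 90 by 70 by 15 mm, on the table; leave alone. Origin: centre of the underside.
- spray_can: Blue can, 56 mm across, 170 mm high, on the table; leave alone. Origin: centre of the underside.

How it is judged (in metres and radians):
At the end, for the whole second after the job is handed in: The stop rests in the notch beside the green tab: its pointer is within 3 mm of the tab's middle along the rail, and it is at rest (y of stop_pointer in the frame of green_tab between -0.003 and 0.003 m and velocity of joint stop between -0.005 and 0.005 m/s); the robot touches nothing.
It fails at once if the stop is pinched between the fingers (contact force between the fingers and stop_near above 1 N and contact force between the fingers and stop_far above 1 N).
It fails at once if a loose part is moved by more than 15 mm, or lifted (distance of any of gear, pad_holder, screw_pot, screwdriver, board, spray_can from where it was at the start of the episode above 0.015 m).
It also fails if it takes over 45 s, if anything falls off the work surface, if the arm or the gripper's body presses on something with over 40 N, if the wrist force passes 120 N, or if a joint passes its speed limit or range.

## Working session

There is one attempt and no reset: what is moved stays moved. The work goes in short steps, Python scripts to look and compute and a tool call to move; the robot and the scene stay as the last step left them, time stands still between calls to the robot, and variables do not carry over. Pictures are saved under pics/ and viewed, about 8 in all and at most 12, crops included, and the job is handed in when it is done.

Besides the shell and the picture viewer there is one more tool, called in YAML: its name, and indented under it one key for each argument. send_rows: Moves the arm, as the interface text tells. Its arguments: {"type":"object","properties":{"series":{"type":"array"},"newtons":{"type":"number"}},"required":["series"]}

```bash
mkdir -p pics
cat > h.py <<'E'
import numpy as np, cv2
from cell import manip
from scipy.spatial.transform import Rotation as R
def f(c): return 200/np.tan(np.radians(c["vfov"])/2)
def proj(c,P):
    P=np.atleast_2d(P); T=np.linalg.inv(c["pose"]); q=P@T[:3,:3].T+T[:3,3]
    return q[:,:2]/q[:,2:]*f(c)+[c["cx"],c["cy"]]
def back(c,uv,z):
    uv=np.atleast_2d(uv); d=np.c_[(uv-[c["cx"],c["cy"]])/f(c),np.ones(len(uv))]@c["pose"][:3,:3].T
    o=c["pose"][:3,3]; return o+d*((z-o[2])/d[:,2])[:,None]
def save(c,n): cv2.imwrite(f"pics/{n}.png",c["img"][:,:,::-1])
E
python3 - <<'E'
from h import *
for n in("scene","side"):
    c=manip.camera(n);save(c,n+"1");print(n,c["vfov"],c["cx"],c["cy"],np.round(c["pose"],3).tolist())
    for t,z in(("green_tab",15),("orange_tab",15),("white_tab",15),("stop",40),("stop_pointer",20),("cassette",30),("gear",8),("pad_holder",8)):
        for d in manip.silhouettes(t,c)[:2]:
            v,u=np.nonzero(d["pixels"]); print(t,round(d["conf"],2),d["rect"],back(c,[u.mean(),v.mean()],z)[0].round(1))
print(manip.read_state())
E
```

```text
scene 48.89521982782451 321.23202105112927 201.9143102465396 [[-0.743, 0.496, -0.449, 1114.077], [0.669, 0.547, -0.503, 627.122], [-0.004, -0.674, -0.738, 983.032], [0.0, 0.0, 0.0, 1.0]]
orange_tab 0.42 [199.4, 115.0, 26.3, 50.4] [ 609.8 -496.1   15. ]
stop 0.9 [303.2, 189.1, 38.5, 27.1] [531.3  -7.3  40. ]
stop_pointer 0.79 [302.3, 188.9, 39.0, 32.7] [523.1 -22.3  20. ]
cassette 0.83 [252.0, 161.6, 182.1, 157.6] [576.5 107.8  30. ]
gear 0.63 [310.2, 263.3, 10.9, 13.8] [687.9 131.3   8. ]
pad_holder 0.61 [302.4, 189.4, 39.3, 29.9] [512.6 -31.1   8. ]
pad_holder 0.42 [270.1, 208.9, 14.1, 16.7] [655.3 -81.1   8. ]
side 53.7955272135723 313.8992146037966 198.3553860688273 [[-0.949, -0.206, 0.238, 333.448], [-0.315, 0.612, -0.725, 759.847], [0.003, -0.764, -0.646, 727.028], [0.0, 0.0, 0.0, 1.0]]
green_tab 0.61 [318.5, 195.7, 34.1, 24.2] [534.4 -29.1  15. ]
stop 0.96 [314.7, 195.5, 37.0, 23.3] [527.   -5.9  40. ]
stop 0.48 [323.9, 88.2, 17.8, 53.8] [ 672.7 -490.    40. ]
stop_pointer 0.94 [318.1, 189.9, 33.0, 28.3] [533.9 -28.7  20. ]
cassette 0.64 [300.4, 192.9, 51.7, 23.1] [533.5 -16.5  30. ]
cassette 0.6 [201.0, 159.5, 191.3, 159.3] [568.5 128.2  30. ]
gear 0.55 [245.5, 226.6, 16.4, 12.2] [695.3 132.3   8. ]
{'clock': 0.9, 'joints': array([ 1.23137875e+00,  2.99901009e-01,  1.52098072e+00, -2.40178631e-05,
        1.32068030e+00, -6.66001295e-02]), 'qd': array([-9.18803479e-05,  5.67078635e-04, -3.62861005e-04, -7.42835050e-05,
       -9.26916700e-05, -2.41121975e-03]), 'effort': array([-4.95437871e-04, -5.31639898e+01, -3.52911794e+01,  7.07909069e-02,
        2.13767047e-02, -1.67009574e-05]), 'eef_pos': array([148.20619915, 529.65972791, 174.35319043]), 'eef_rot': array([3.14156365e+00, 2.52570156e-05, 2.86878115e+00]), 'wrist_force': array([-0.23048237, -0.29333634,  0.03771333]), 'moment': array([ 0.00036759,  0.01951375, -0.00315598]), 'finger_gap': 93.9203384051432}
```

Run:
```python
import cv2,numpy as np
a=cv2.imread("pics/scene1.png")[140:340,230:450];b=cv2.imread("pics/side1.png")[140:340,190:410]
cv2.imwrite("pics/a.png",cv2.resize(a,None,fx=3.0,fy=3.0,interpolation=2));cv2.imwrite("pics/b.png",cv2.resize(b,None,fx=3,fy=3.0,interpolation=2))
```

```text
(no output)
```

View pics/a.png

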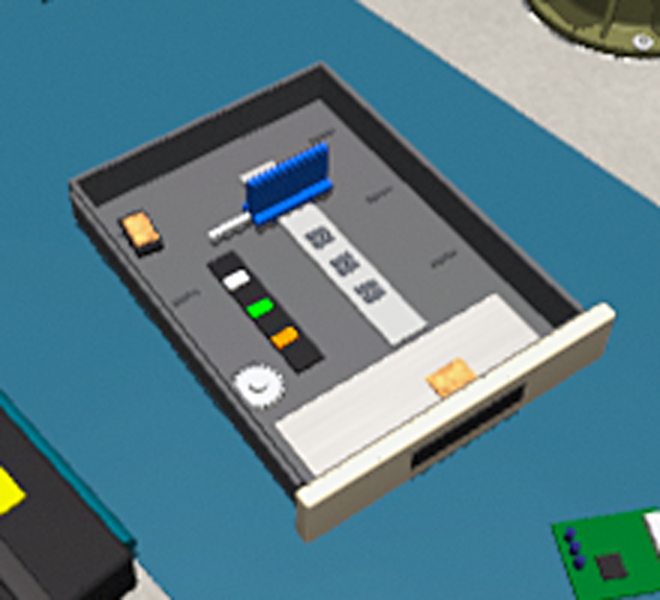

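View pics/b.png

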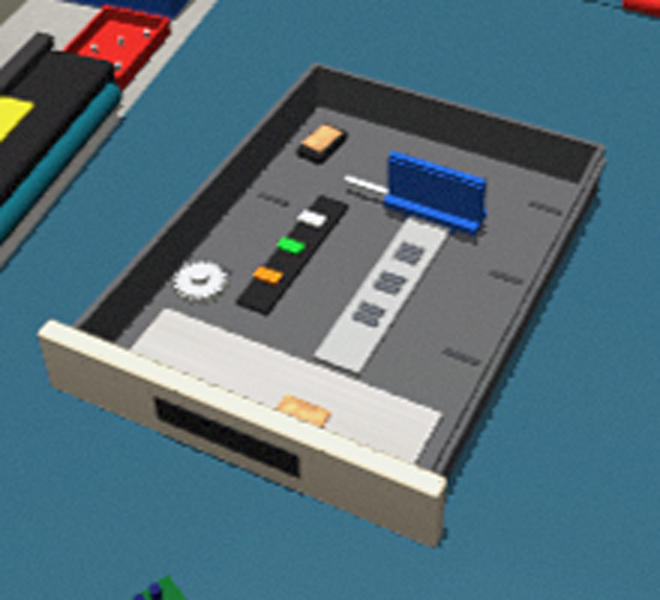

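The pictures agree. Going along +y, the tabs are white (scene crop 236,280), green (260,308) and orange (285,337), so green is the middle notch at 0.105 and the stop has to ride through the white notch first. Next I'll fit the cassette pose.

```bash
cat > fit.py <<'E'
from h import *
from scipy.optimize import least_squares
cams=[manip.camera("scene"),manip.camera("side")]
off=[(230,140),(190,140)]
M=[[66,-35,15],[66,5,15],[66,45,15],[150,-200,55],[-150,-200,55]]
S=[[15,0,68],[-75,0,68]]
px=[[(236,280),(260,308),(285,337),(72,185),(320,64)],[(312,218),(291,245),(267,275),(317,66),(605,147)]]
ps=[[(246,182),(328,143)],[(389,154),(485,178)]]
def W(p,L):
    c,s=np.cos(p[2]),np.sin(p[2]); L=np.array(L,float)
    return np.c_[p[0]+c*L[:,0]-s*L[:,1],p[1]+s*L[:,0]+c*L[:,1],L[:,2]]
def res(p):
    r=[]
    for k,c in enumerate(cams):
        L=np.array(S,float);L[:,1]+=p[3]
        r.append(proj(c,W(p,M+L.tolist()))-(np.array(px[k]+ps[k])/3+off[k]))
    return np.concatenate(r).ravel()
best=min((least_squares(res,[570,110,a,-85],loss="soft_l1") for a in(0,1.5,3,-1.5)),key=lambda s:s.cost)
print(best.x.round(3),best.cost);print(res(best.x).reshape(-1,2).round(1).tolist())
p=best.x
print("push",W(p,[[-30,p[3]-5,50]]).round(1),"pd",W(p,[[-30,5,50]]).round(1),"ydir",-np.sin(p[2]),np.cos(p[2]))
E
python3 fit.py
```

```text
[568.598  76.338   6.15  -91.253] 5.611801071174072
[[0.6, -0.2], [0.6, -0.1], [0.5, 0.0], [-1.1, -1.4], [1.1, -1.1], [1.0, -0.1], [-0.6, -0.0], [-0.5, -0.2], [-0.7, 0.0], [-0.4, -0.2], [-1.2, -1.4], [0.1, -0.5], [0.3, -0.8], [-0.1, 0.9]]
push [[526.1 -15.1  50. ]] pd [[539.5  85.3  50. ]] ydir 0.13288880190959776 0.9911309531676588
```

Fit: cassette at (569, 76), yaw -0.133, stop travel about 9 mm, residuals about 1 px. I'll raise the tool, shut the gripper, and move to a point above and behind the stop.

send_rows:
  series:
    - [[0, 0, 0, -40, 0], [0, -10, -10, -60, -4], [0, -45, -40, -60, -8], [0, -80, -71, -60, -8], [0, -115, -103, -60, -8], [0, -150, -134, -60, -8], [0, -185, -165, -60, -8], [0, -220, -197, -60, -8], [0, -255, -228, -60, -8], [0, -258, -231, -60, -8]]

```text
clock: 2.0
eef_pos: [336.3, 234.5, 234.6]
eef_rot: [-3.141, 0.001, 3.004]
wrist_force: [0.0, 0.2, 0.2]
finger_gap: 17.4
```

send_rows:
  series:
    - [[0, -32, -38, 0, 0], [0, -64, -76, 0, 0], [0, -96, -114, 0, 0], [0, -128, -152, 0, 0], [0, -160, -190, 0, 0], [0, -192, -228, 0, 0], [0, -223, -264, 0, 0], [0, -223, -264, 0, 0], [0, -223, -264, 50, 0], [0, -223, -264, 90, 0]]

```text
clock: 3.0
eef_pos: [520.2, -52.8, 142.8]
eef_rot: [3.141, 0.0, 3.008]
wrist_force: [1.4, -0.2, -0.6]
finger_gap: 0.2
```

Run:
```python
from h import *
s=manip.read_state();print(s["clock"],s["eef_pos"],s["eef_rot"],s["finger_gap"],s["wrist_force"])
c=manip.camera("wrist");save(c,"w1")
c=manip.camera("side");cv2.imwrite("pics/s2.png",cv2.resize(c["img"][100:320,190:430,::-1],None,fx=3,fy=2.7 and 2.5))
```

```text
3.0 [520.17643845 -52.7711478  142.80175446] [3.14141991e+00 4.81692840e-04 3.00844929e+00] 0.22592004036243846 [ 1.40258348 -0.17183301 -0.62616209]
```

View pics/s2.png

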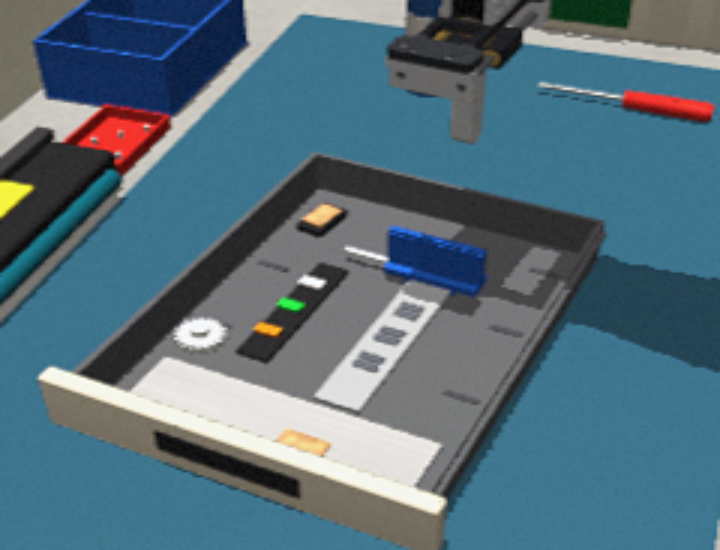

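View pics/w1.png

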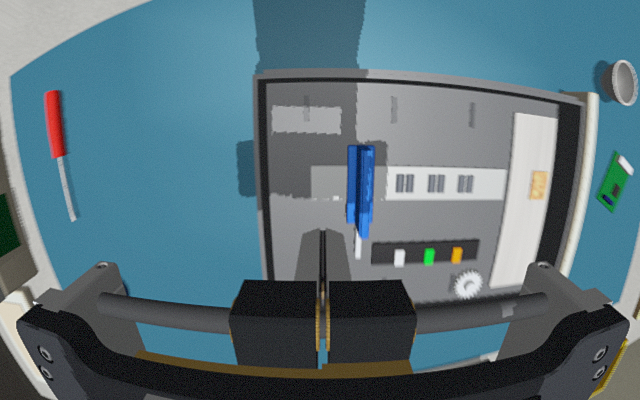

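The side view shows the shut fingers behind the stop (stop at about 435,260), clear of the -y wall. In the wrist view the fingertips (322,230) are behind the blue plate (360,190) and the tabs keep their order. I'll descend and approach.

send_rows:
  series:
    - [[0, 0, 0, 35, 0], [0, 0, 0, 65, 0], [0, 0, 0, 85, 0], [0, 0, 0, 98, 0], [0, 0, 0, 98, 0], [0, 0, 5, 98, 0], [0, 0, 9, 98, 0], [0, 0, 13, 98, 0], [0, 0, 16, 98, 0], [0, 0, 18, 98, 0]]

```text
clock: 4.1
eef_pos: [522.9, -35.4, 46.6]
eef_rot: [3.142, 0.0, 3.009]
wrist_force: [-0.5, -0.7, -0.3]
finger_gap: 0.9
```

send_rows:
  series:
    - [[0, 0, 2, 0, 0], [0, 0, 4, 0, 0], [0, 0, 6, 0, 0], [0, 0, 8, 0, 0], [0, 0, 10, 0, 0], [0, 0, 12, 0, 0], [0, 0, 14, 0, 0], [0, 0, 16, 0, 0], [0, 0, 18, 0, 0], [0, 0, 20, 0, 0]]

```text
clock: 5.1
eef_pos: [525.5, -15.8, 46.4]
eef_rot: [-3.142, 0.0, 3.008]
wrist_force: [0.6, 0.2, -1.0]
finger_gap: 0.4
```

```bash
cat > look.py <<'E'
from h import *
import sys
p=[568.598,76.338,6.15]; d=np.array([-np.sin(p[2]),np.cos(p[2])])
s=manip.read_state();print(s["clock"],"tcp yc",(s["eef_pos"][:2]-p[:2])@d,"F",s["wrist_force"])
# stop_near/green by silhouettes and colour
ims=[]
for n,o in(("scene",(230,140)),("side",(190,140))):
    c=manip.camera(n); cr=c["img"][o[1]:o[1]+150,o[0]:o[0]+200]
    ims.append(cv2.resize(cr[:,:,::-1],None,fx=4,fy=4,interpolation=2)[:300*2])
    hsv=cv2.cvtColor(c["img"],cv2.COLOR_RGB2HSV); m=cv2.inRange(hsv,(108,170,60),(125,255,255))
    m[:o[1]]=0;m[o[1]+150:]=0;m[:,:o[0]]=0;m[:,o[0]+200:]=0
    k,l,st,ce=cv2.connectedComponentsWithStats(m); i=1+np.argmax(st[1:,4])
    print(n,"blue",st[i],ce[i].round(1),"yc~",((back(c,ce[i],38)[0][:2]-p[:2])@d).round(1))
for n,i in zip(("sc","sd"),ims): cv2.imwrite(f"pics/{n}{sys.argv[1]}.png",i)
E
python3 look.py 1
```

```text
5.1 tcp yc -97.02348753410818 F [ 0.58150613  0.20257475 -1.01302174]
scene blue [311 188  29  27 323] [325.5 201.2] yc~ -91.6
side blue [318 191  34  28 598] [335.  204.1] yc~ -90.7
```

View pics/sd1.png

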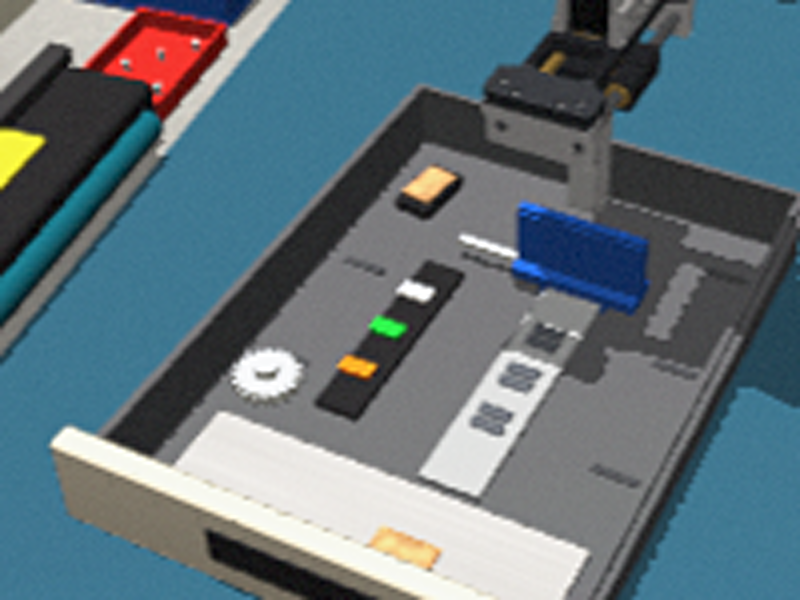

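The stop hasn't moved yet (plate top-left still at about full-pixel 320,191). The finger is just behind it, so I'll continue gently.

send_rows:
  series:
    - [[0, 0, 2, 0, 0], [0, 0, 4, 0, 0], [0, 0, 6, 0, 0], [0, 0, 8, 0, 0], [0, 0, 8, 0, 0]]

```text
clock: 5.7
eef_pos: [526.5, -7.8, 46.4]
eef_rot: [3.142, 0.0, 3.009]
wrist_force: [0.2, 0.5, 0.3]
finger_gap: 0.5
```

```bash
python3 look.py 2
```

```text
5.7 tcp yc -88.9290836559379 F [0.21312584 0.45197292 0.3338392 ]
scene blue [311 188  30  27 313] [325.5 201.5] yc~ -90.9
side blue [318 191  34  27 592] [334.9 204. ] yc~ -91.1
```

View pics/sc2.png

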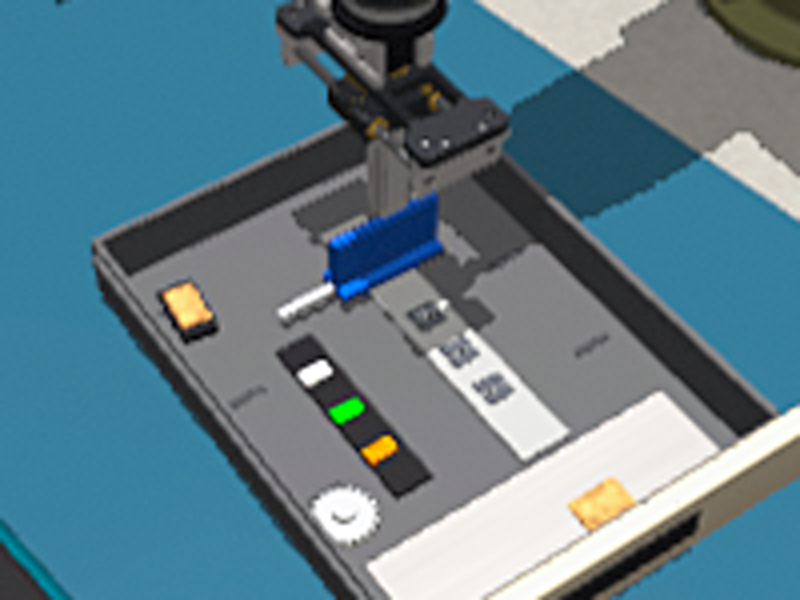

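Run:
```python
from h import *
s=manip.read_state();e=s["eef_pos"];print(e)
yy=s["eef_rot"][2];ty=np.array([np.sin(yy),-np.cos(yy),0])
p=[568.598,76.338,6.15];d=np.array([-np.sin(p[2]),np.cos(p[2]),0]);x=np.array([np.cos(p[2]),np.sin(p[2]),0])
O=np.array([p[0],p[1],0])
for n,o in(("scene",(230,140)),("side",(190,140))):
    c=manip.camera(n)
    im=cv2.resize(c["img"][100:250,o[0]:o[0]+200,::-1],None,fx=4,fy=4,interpolation=2)
    def dot(P,col):
        u=proj(c,P)[0];cv2.circle(im,tuple(int(v) for v in (u-[o[0],100])*4),4,col,-1)
    for z in(-8,30,60,):
        for k in(-12.5,12.5): dot(e+[0,0,z]+k*ty,(0,0,255))
    for X in(15,-75):
        for Z in (68,25): dot(O+x*X+d*-91.25+[0,0,Z],(0,255,255))
    for X,Y in((150,-200),(-150,-200),(66,5)): dot(O+x*X+d*Y+[0,0,55 if X!=66 else 15],(255,0,255))
    cv2.imwrite(f"pics/o_{n}.png",im)
```

```text
[526.48622518  -7.95210553  46.32196828]
```

View pics/o_scene.png

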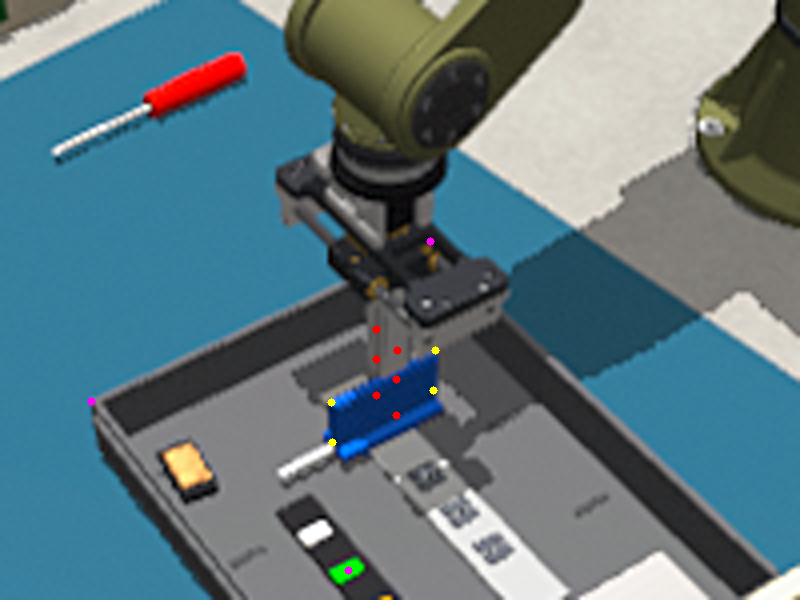

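View pics/o_side.png

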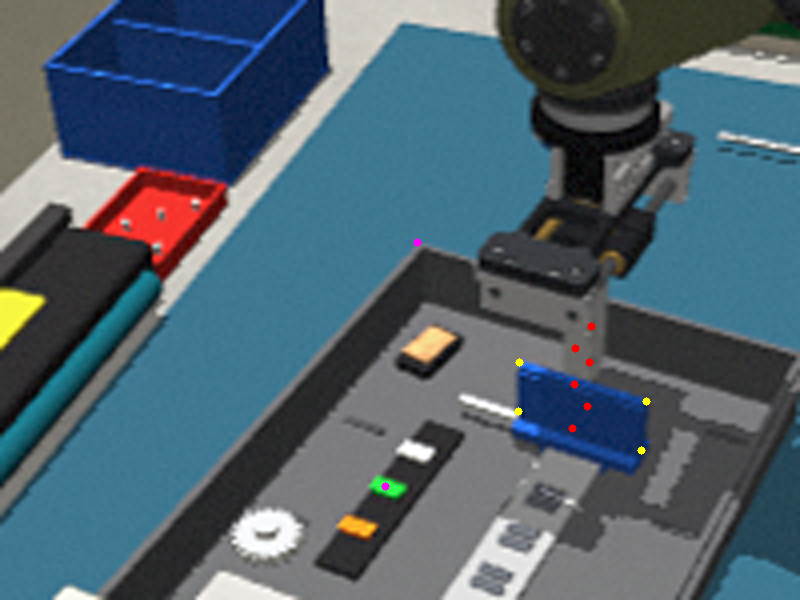

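The projected fingertips (side crop 572–588, 406–428) fall on the plate, but the finger seems to end at about y=372. I'll zoom in on the contact area in both cameras.

Run:
```python
from h import *
c1=manip.camera("scene")["img"][165:225,295:350,::-1];c2=manip.camera("side")["img"][165:225,305:360,::-1]
cv2.imwrite("pics/z.png",cv2.resize(np.hstack([c1,c2]),None,fx=7,fy=7,interpolation=0))
```

```text
(no output)
```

View pics/z.png

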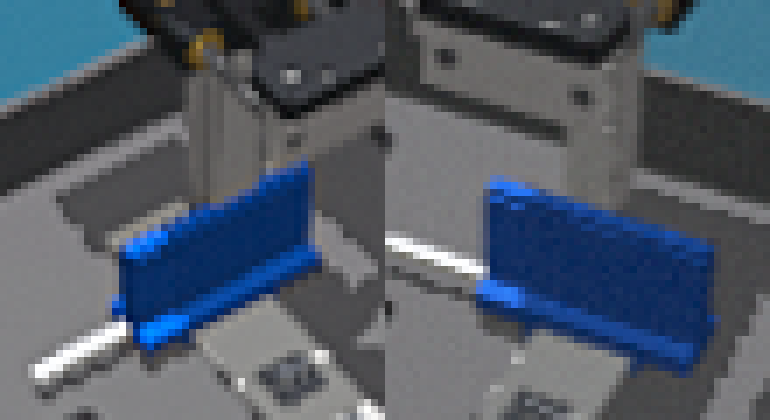

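Run:
```python
from h import *
C=[manip.camera("scene"),manip.camera("side")]
def K(c): return np.array([[f(c),0,c["cx"]],[0,f(c),c["cy"]],[0,0,1]])@np.linalg.inv(c["pose"])[:3]
T=lambda a,b:(lambda h:(h[:3]/h[3]).ravel())(cv2.triangulatePoints(K(C[0]),K(C[1]),np.array(a,float).reshape(2,1),np.array(b,float).reshape(2,1)))
S=lambda o:lambda u,v:(u/3+o,v/3+140)
a,b=S(230),S(190)
for n,p,q in [("TL",(312.1,199.7),(319.6,190.7)),("TR",(339.3,188.6),(351.9,200.3)),
 ("white",a(236,280),b(312,218)),("green",a(260,308),b(291,245)),("orange",a(285,337),b(267,275)),
 ("wall+",a(72,185),b(317,66)),("wall-",a(320,64),b(605,147)),("railend+x",a(393,345),b(317,357)),("railend-x",a(427,326),b(361,371)),
 ("panel+x",a(303,492),b(42,327)),("panel-x",a(613,308),b(443,482))]:
    x=T(p,q);print(n,x.round(1),[ (proj(c,x)[0]-r).round(1).tolist() for c,r in zip(C,(p,q))])
```

```text
TL [572.  -18.6  67.7] [[0.1, 0.6], [0.4, -0.7]]
TR [481.9  -2.6  67.1] [[-0.1, -0.5], [-0.4, 0.6]]
white [629.3  30.1  11.7] [[-0.0, -0.0], [-0.0, 0.0]]
green [634.3  69.5  11.9] [[-0.0, -0.1], [-0.1, 0.1]]
orange [639.9 110.   12.5] [[0.0, 0.1], [0.1, -0.1]]
wall+ [ 688.  -141.6   49.1] [[-0.1, -0.4], [-0.3, 0.4]]
wall- [ 394.  -106.    49.1] [[-0.0, -0.2], [-0.2, 0.3]]
railend+x [570.  177.9   6. ] [[-0.0, -0.1], [-0.1, 0.2]]
railend-x [531.9 183.3   7.4] [[-0.2, -0.5], [-0.5, 0.7]]
panel+x [756.2 259.7  66.3] [[0.4, 1.1], [0.9, -1.3]]
panel-x [433.8 304.7  67.3] [[-0.2, -0.7], [-0.7, 1.0]]
```

Run:
```python
from h import *
from scipy.optimize import fsolve
C=[manip.camera("scene"),manip.camera("side")]
for u1,u2,n in((329.3,331,"+x+y"),(322.1,None,"")):
  if u2:
    for z in(75,90,105):
      r=fsolve(lambda q:[proj(C[0],[q[0],q[1],z])[0][0]-u1,proj(C[1],[q[0],q[1],z])[0][0]-u2],[526,-8]);print(n,z,r.round(1),proj(C[0],[*r,z])[0].round(1),proj(C[1],[*r,z])[0].round(1))
s=manip.read_state();print(s["eef_pos"],s["joints"].round(3),s["wrist_force"],s["moment"])
# is the stop seen moved? compare pictures
for n,a in(("scene",C[0]),("side",C[1])):
  o=cv2.imread(f"pics/{n}1.png")[:,:,::-1]
  h=lambda i:cv2.inRange(cv2.cvtColor(np.ascontiguousarray(i),cv2.COLOR_RGB2HSV),(105,150,60),(128,255,255))[180:225,300:360]
  A,B=h(o),h(a["img"]);print(n,[(m.nonzero()[1].mean().round(2),m.nonzero()[0].mean().round(2),(m>0).sum()) for m in(A,B)])
```

```text
+x+y 75 [533.2  10.5] [329.3 197.3] [331.  197.6]
+x+y 90 [533.6  10.8] [329.3 193.8] [331.  193.1]
+x+y 105 [534.  11.] [329.3 190.2] [331.  188.5]
[526.48272405  -8.05052535  46.35623291] [-0.085  0.393  1.718 -0.     1.031 -1.522] [ 0.386661   -0.94105074  0.46047825] [ 0.0772868  -0.03562718 -0.00783276]
scene [(np.float64(25.5), np.float64(21.41), np.int64(448)), (np.float64(25.49), np.float64(21.61), np.int64(434))]
side [(np.float64(34.89), np.float64(24.16), np.int64(612)), (np.float64(34.94), np.float64(24.21), np.int64(613))]
```

Run:
```python
from h import *
s=manip.read_state()
c=manip.camera("wrist");im=c["img"][:,:,::-1].copy()
T=np.array(c["T_tool_cam"]);print(T.round(3).tolist(),c["vfov"],c["cx"],c["cy"])
def wp(P):
    q=np.linalg.inv(T)@np.r_[P,1];r=np.hypot(q[0],q[1]);th=np.arctan2(r,q[2]);return np.array([c["cx"],c["cy"]])+f(c)*th*q[:2]/r
im=cv2.resize(im[60:320,180:500],None,fx=2.3,fy=2.3,interpolation=2)
for k in(-12.5,0,12.5):
    for x in(-8,8):
        u=(wp([x,k,8])-[180,60])*2.3;cv2.circle(im,tuple(int(v) for v in u),3,(0,0,255),-1)
Rw=R.from_euler("xyz",s["eef_rot"]).as_matrix()
for P in([572,-18.6,67.7],[481.9,-2.6,67.1],[634.3,69.5,13],[629.3,30.1,13]):
    u=(wp(Rw.T@(np.array(P)-s["eef_pos"]))-[180,60])*2.3;cv2.circle(im,tuple(int(v) for v in u),4,(0,255,255),-1)
cv2.imwrite("pics/w2.png",im)
```

```text
[[0.001, -0.961, -0.275, 81.012], [1.0, 0.001, 0.0, 0.0], [0.0, -0.275, 0.961, -210.061], [0.0, 0.0, 0.0, 1.0]] 65.70646984690485 322.3643207398563 197.75441732238616
```

View pics/w2.png

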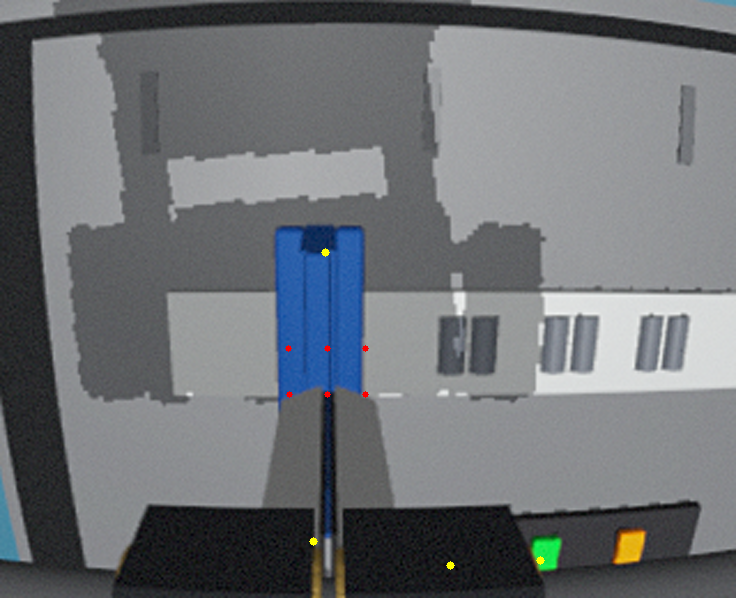

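The wrist view settles it. The tabs and plate project where they should, but the visible fingertip end (crop v≈388) corresponds to a tip about 35 mm higher than stated, around z≈73. So the fingers passed just over the plate's top (68 mm), and the stop hasn't moved. I'll go up, back off behind the stop, and come down lower.

send_rows:
  series:
    - [[0, 0, 0, -20, 0], [0, 0, -15, -20, 0], [0, 0, -32, -20, 0], [0, 0, -46, -20, 0], [0, 0, -46, -10, 0], [0, 0, -46, 5, 0], [0, 0, -46, 14, 0], [0, 0, -46, 20, 0], [0, 0, -46, 24, 0], [0, 0, -46, 24, 0]]

```text
clock: 7.25
eef_pos: [520.2, -53.4, 21.9]
eef_rot: [3.142, -0.001, 3.009]
wrist_force: [0.2, 0.1, -0.2]
finger_gap: 0.4
```

Run:
```python
from h import *
s=manip.read_state();print(s["eef_pos"],s["wrist_force"],s["finger_gap"])
c=manip.camera("wrist");d=manip.camera("side")
a=cv2.resize(c["img"][60:320,180:420,::-1],None,fx=1.7,fy=1.7,interpolation=2)
b=cv2.resize(d["img"][160:230,300:360,::-1],(379,442),interpolation=2)
cv2.imwrite("pics/w3.png",np.hstack([a,b]))
```

```text
[520.21350309 -53.41636313  21.91184572] [ 0.19354164  0.12166425 -0.1537599 ] 0.3952729080777515
```

View pics/w3.png

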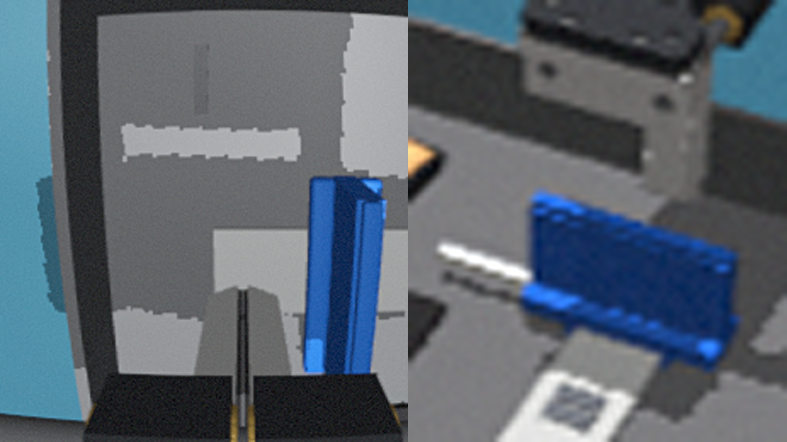

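The fingers are now down behind the plate with no contact force, and the stop is still in place. Pushing.

send_rows:
  series:
    - [[0, 0, 4, 2, 0], [0, 0, 8, 2, 0], [0, 0, 12, 2, 0], [0, 0, 16, 2, 0], [0, 0, 20, 2, 0], [0, 0, 24, 2, 0], [0, 0, 28, 2, 0], [0, 0, 32, 2, 0], [0, 0, 36, 2, 0], [0, 0, 36, 2, 0]]

```text
clock: 8.35
eef_pos: [525.2, -17.4, 20.3]
eef_rot: [3.141, 0.0, 3.009]
wrist_force: [0.5, 0.4, 0.6]
finger_gap: 0.6
```

```bash
python3 look.py 3
```

```text
8.35 tcp yc -98.68098028465153 F [0.50735514 0.41812201 0.59390766]
scene blue [313 191  30  27 307] [327.6 203.9] yc~ -79.5
side blue [316 193  34  28 608] [333.2 206.5] yc~ -79.8
```

The stop is moving (yc about -80, TCP at -98.7, so offset about 19 mm). Next is the first notch at -35.

send_rows:
  series:
    - [[0, 0, 4, 0, 0], [0, 0, 8, 0, 0], [0, 0, 12, 0, 0], [0, 0, 16, 0, 0], [0, 0, 20, 0, 0], [0, 0, 24, 0, 0], [0, 0, 28, 0, 0], [0, 0, 32, 0, 0], [0, 0, 35, 0, 0], [0, 0, 36, 0, 0]]

```text
clock: 9.45
eef_pos: [529.9, 17.9, 20.3]
eef_rot: [-3.141, -0.0, 3.009]
wrist_force: [-1.3, -2.5, 0.3]
finger_gap: 0.4
```

send_rows:
  series:
    - [[0, 0, 1, 0, 0], [0, 0, 2, 0, 0]]

```text
clock: 9.65
eef_pos: [530.2, 19.9, 20.3]
eef_rot: [3.141, -0.0, 3.008]
wrist_force: [-0.4, -1.9, -0.1]
finger_gap: 0.3
```

send_rows:
  series:
    - [[0, 0, 1, 0, 0], [0, 0, 2, 0, 0]]

```text
clock: 9.85
eef_pos: [530.6, 22.0, 20.4]
eef_rot: [3.141, 0.0, 3.008]
wrist_force: [-0.1, -0.2, 1.1]
finger_gap: -0.0
```

```bash
python3 look.py 4
```

```text
9.85 tcp yc -58.91853408398978 F [-0.09531067 -0.2406813   1.05112785]
scene blue [321 200  30  27 300] [335.6 212.8] yc~ -38.5
side blue [309 203  35  28 632] [326.5 216.7] yc~ -36.0
```

send_rows:
  series:
    - [[0, 0, 1, 0, 0], [0, 0, 2, 0, 0]]

```text
clock: 10.15
eef_pos: [530.8, 23.8, 20.4]
eef_rot: [3.141, 0.0, 3.008]
wrist_force: [0.4, 0.4, -0.2]
finger_gap: 0.3
```

send_rows:
  series:
    - [[0, 0, 1, 0, 0], [0, 0, 1, 0, 0]]

```text
clock: 10.35
eef_pos: [530.9, 24.9, 20.4]
eef_rot: [3.142, 0.0, 3.009]
wrist_force: [0.5, 0.1, 0.7]
finger_gap: 0.7
```

send_rows:
  series:
    - [[0, 0, 1, 0, 0], [0, 0, 1, 0, 0]]

```text
clock: 10.55
eef_pos: [531.0, 25.7, 20.4]
eef_rot: [-3.142, 0.0, 3.008]
wrist_force: [0.2, 0.3, -0.5]
finger_gap: 0.5
```

send_rows:
  series:
    - [[0, 0, 1, 0, 0], [0, 0, 1, 0, 0]]

```text
clock: 10.75
eef_pos: [531.1, 26.4, 20.3]
eef_rot: [-3.141, -0.0, 3.008]
wrist_force: [-1.6, -4.7, 0.1]
finger_gap: 0.7
```

```bash
python3 look.py 5
```

```text
10.75 tcp yc -54.51506637874097 F [-1.55511335 -4.65049894  0.07157518]
scene blue [322 201  30  26 301] [336.4 213.7] yc~ -34.8
side blue [309 203  35  29 636] [326.3 216.9] yc~ -35.2
```

The stop clicked into the white notch: nil force, then 4.7 N on contact at TCP y≈26.4, and the cameras read -35. The green notch contact should come at TCP y≈66, with the jump near y≈60.

send_rows:
  series:
    - [[0, 0, 2, 0, 0], [0, 0, 4, 0, 0], [0, 0, 6, 0, 0], [0, 0, 9, 0, 0], [0, 0, 12, 0, 0], [0, 0, 15, 0, 0], [0, 0, 18, 0, 0], [0, 0, 21, 0, 0], [0, 0, 24, 0, 0], [0, 0, 27, 0, 0]]

```text
clock: 11.85
eef_pos: [534.8, 53.7, 20.4]
eef_rot: [-3.142, 0.0, 3.008]
wrist_force: [-0.5, -3.9, 2.1]
finger_gap: 0.9
```

send_rows:
  series:
    - [[0, 0, 1, 0, 0], [0, 0, 2, 0, 0]]

```text
clock: 12.05
eef_pos: [534.9, 55.0, 20.4]
eef_rot: [-3.141, -0.0, 3.009]
wrist_force: [-1.1, -5.6, 2.1]
finger_gap: 0.7
```

```bash
python3 look.py 6
```

```text
12.05 tcp yc -25.6171400086673 F [-1.08791224 -5.63023217  2.06046152]
scene blue [327 209  31  25 305] [342.2 220.3] yc~ -5.4
side blue [304 209  36  30 650] [321.6 223.9] yc~ -6.5
```

Stop at about -6, riding the ridge at 5.6 N. Stepping 1 mm at a time.

send_rows:
  series:
    - [[0, 0, 1, 0, 0], [0, 0, 2, 0, 0]]

```text
clock: 12.35
eef_pos: [535.2, 57.2, 20.4]
eef_rot: [-3.141, -0.0, 3.008]
wrist_force: [-1.2, -3.9, 1.6]
finger_gap: 0.7
```

send_rows:
  series:
    - [[0, 0, 1, 0, 0], [0, 0, 1, 0, 0]]

```text
clock: 12.55
eef_pos: [535.4, 58.7, 20.4]
eef_rot: [3.141, 0.0, 3.008]
wrist_force: [-0.5, -1.2, 1.0]
finger_gap: 0.4
```

send_rows:
  series:
    - [[0, 0, 1, 0, 0], [0, 0, 1, 0, 0]]

```text
clock: 12.75
eef_pos: [535.5, 59.7, 20.3]
eef_rot: [3.141, 0.0, 3.008]
wrist_force: [-0.6, -0.3, 0.7]
finger_gap: 0.7
```

send_rows:
  series:
    - [[0, 0, 1, 0, 0], [0, 0, 1, 0, 0]]

```text
clock: 12.95
eef_pos: [535.7, 60.6, 20.3]
eef_rot: [3.141, 0.0, 3.009]
wrist_force: [0.4, -0.6, -0.2]
finger_gap: 0.8
```

```bash
python3 look.py 7
```

```text
12.95 tcp yc -19.91711446487219 F [ 0.37020054 -0.58516193 -0.21390747]
scene blue [329 210  30  26 283] [344.  221.9] yc~ 2.1
side blue [303 211  36  30 650] [320.4 225.7] yc~ 0.9
```

The force fell to nil, so the ball has dropped. The cameras read about 1.5. At the white notch it also read a little short until the finger caught up, so I'll follow up gently towards y≈66.

send_rows:
  series:
    - [[0, 0, 1, 0, 0], [0, 0, 2, 0, 0], [0, 0, 3, 0, 0]]

```text
clock: 13.35
eef_pos: [536.1, 63.5, 20.3]
eef_rot: [3.142, -0.0, 3.008]
wrist_force: [-0.5, 1.1, -0.6]
finger_gap: 0.3
```

```bash
python3 look.py 8
```

```text
13.35 tcp yc -17.05487928415799 F [-0.50352482  1.05114589 -0.56152478]
scene blue [330 211  30  26 289] [344.5 222.6] yc~ 5.0
side blue [302 211  36  31 665] [319.8 226.4] yc~ 3.8
```

send_rows:
  series:
    - [[0, 0, 0.6, 0, 0], [0, 0, 0.6, 0, 0]]

```text
clock: 13.65
eef_pos: [536.1, 64.0, 20.3]
eef_rot: [3.142, -0.0, 3.009]
wrist_force: [0.2, -0.2, 0.3]
finger_gap: 0.6
```

```bash
python3 look.py 9
```

```text
13.65 tcp yc -16.51015908294575 F [ 0.16692274 -0.20759792  0.3224856 ]
scene blue [330 211  30  26 312] [344.1 222.6] yc~ 4.4
side blue [302 211  36  31 666] [319.6 226.4] yc~ 4.0
```

send_rows:
  series:
    - [[0, 0, 1, 0, 0], [0, 0, 1.6, 0, 0], [0, 0, 1.6, 0, 0]]

```text
clock: 14.05
eef_pos: [536.4, 65.5, 20.4]
eef_rot: [-3.141, 0.0, 3.008]
wrist_force: [-0.1, 0.3, -0.8]
finger_gap: 0.1
```

send_rows:
  series:
    - [[0, 0, -5, 0, 0], [0, 0, -20, 0, 0], [0, 0, -30, 0, 0], [0, 0, -30, -30, 0], [0, 0, -30, -75, 0], [0, 0, -30, -120, 0], [0, 0, -50, -160, 0], [0, 0, -80, -160, 0], [0, 0, -100, -160, 0], [0, 0, -100, -160, 0]]

```text
clock: 15.05
eef_pos: [522.6, -36.1, 180.6]
eef_rot: [-3.141, 0.0, 3.005]
wrist_force: [-0.3, -0.4, 0.2]
finger_gap: 0.4
```

```bash
python3 look.py 10; python3 -c "
import cv2,numpy as np
a=cv2.imread('pics/sc10.png')[100:500,150:550];b=cv2.imread('pics/sd10.png')[100:500,300:700]
cv2.imwrite('pics/fin.png',np.hstack([a,b]))"
```

```text
15.05 tcp yc -117.57315847794354 F [-0.34716228 -0.39430327  0.21906695]
scene blue [330 208  30  29 285] [344.1 222.2] yc~ 3.1
side blue [302 211  36  31 665] [319.6 226.5] yc~ 4.2
```

View pics/fin.png

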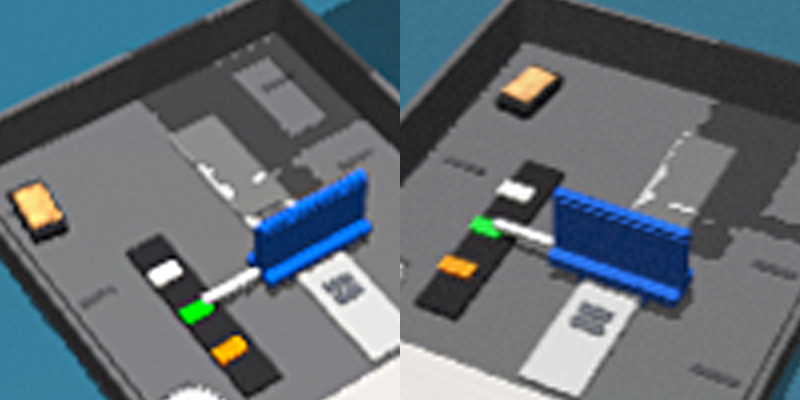

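The pointer now lines up with the green tab in both views (scene 205,300 and side 497,226). The arm is clear of the stop, so I'll hand in.

```bash
python3 -c "
from cell import manip
print(manip.sign_off())"
```

```text
the job is handed in; nothing more can be done
None
```

The blue stop is in the notch beside the green tab (the middle one), and I handed the job in at about 15 s of the 45 s allowed. I pushed it with shut fingers, through the white notch first.

**First pass missed:** the real fingertips sit about 35 mm higher than the interface text says. They went just over the top of the stop, with no contact force and no movement of the stop. The wrist picture showed this, so I backed off, came down lower behind the stop and pushed again.

**Checks that agree:**
- At the green notch the force rose to about 5.6 N and then fell to nil, as it should when the ball drops in.
- The final pictures from both cameras show the pointer in line with the green tab.
- The finger was withdrawn and raised well clear. The wrist force read under 1 N.

**Checks that are less certain:**
- The two cameras put the stop at 3.1 and 4.2 mm along the rail, against 5 mm for the notch. That is within my measuring error of about 2 mm.
- My last gentle push ended about where I expected contact (TCP y 65.5 mm, contact due near 66) and felt none. The position therefore rests on the cameras and the force drop.
- I did not measure the loose parts again. The pad holder looks unmoved in the last picture, and nothing came near the others.

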